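Lift out the heating block that fits the vial

ROBOT

A 6-joint arm with a two-finger parallel gripper is mounted at the origin on the work surface. World frame = base frame: x ahead of the robot, y to its left, z up, the work surface at z = 0. Lengths are in mm, angles in rad, forces in N, time in s.
With the tool pointing down it reaches from about 350 to 775 mm from the base axis. Payload 7.3 kg.
Tool frame: the origin (TCP) lies between the finger pads; the fingertips stand 25 mm ahead of it and the grasp point (between the pads) lies 6 mm ahead of it; z points along the fingers, y is the line along which they close (so a half turn about z gives the same grasp; the last joint's range is limited). The gripper opens to 92 mm and grips with 3 to 60 N. Pads are 19 mm wide; open, the fingers measure 130 mm over their backs; the gripper's body (75 mm by 190 mm) begins 47 mm behind the grasp point.
Start: joints at [-1.275, 0.342, 1.524, -0, 1.275, -0.146], TCP at [224.496, -474.599, 251.741] pointing down, gripper open.
Joint ranges: [-2.53, 2.53], [-0.77, 2.02], [0.04, 2.7], [-1, 4.14], [0.28, 2.66], [-3.11, 3.11]. Speed limits (rad/s): [2.57, 2.57, 3.14, 3.14, 3.14, 3.14].

INTERFACE

Orientations are given as [roll, pitch, yaw] about the fixed x, y, z axes, in that order (R = Rz(yaw) Ry(pitch) Rx(roll)).
In Python, from plant import bot gives the robot as it stands.
- The arm moves only by the tool play_rows, never from a script. Its argument "commands" is a list of rows, each an object of numbers: "x", "y", "z": the shift along the tool's x, y, z in m; "twist": the turn about the tool's z in degrees. In form: [{"x": .., "y": .., "z": .., "twist": ..}, ...]. A call has exactly 8 rows; each row is the pose to reach, as a shift and turn from the pose commanded when the call began, along the tool's axes at that moment; what a row does not reach only later rows make up. A row lasts 1/10 s, in which the tool goes at most 50 mm and 8.59 degrees, less where a joint would pass 70% of its speed; a pose out of reach is approached as far as the arm can. A call with a gripper value outside its range is refused whole. "jaw" is the closure, from 0 (fully open) to 1 (shut), set as the call begins (left out, the last holds). The fingers move at their own pace and stop on an object; the grip force is fixed at half the most. Time passes only in rows, so rows that repeat a pose let the fingers close, or fill a call up. It gives the time, the measured TCP pose, the force, the opening and the grip force at its end, in the units of the state.
- bot.get_obs(): the state, without advancing time (a new reading comes with each control period).
- bot.capture(name): name is "scene" or "top" or "wrist"; returns a dict with "pixels" (400x640x3 uint8, red, green, blue), "fx", "fy", "cx", "cy" (pixels), "k1" (the pictures are not rectified: a ray, as slopes to the right and down, at radius r is drawn at 1 + k1 r^2 times it, then the intrinsics apply), "eye" and "rotation" of the camera in the world. Camera axes: x right, y down, z forward; pixel columns grow to the right and rows downward; lengths in mm; the calibration is good to about 2 mm. A picture is of the moment at which its call begins. There is no depth.
- bot.close_job(): hands the job in; it is judged then, once.
The state is a dict: "time": time; "joint_positions": joint angles; "dq": joint speeds; "tau": joint torques, N m; "tool_pos": TCP position; "tcp_rot": TCP orientation; "contact_force": force on the tool from outside, world axes, zero at the start; "moment": the same for the moment, N m; "grip_width": finger opening in mm; "finger_force": force on a finger pad.
Only numpy, scipy, OpenCV 4.12 (cv2) and the standard library are available. Lean on these libraries where they do the work, as an engineer would, in place of code of your own. Each camera call takes 0.05 s, during which the arm holds its last target. There are 200 camera calls.

TASK

One vial stands by itself on the round cork pad: find the aluminium block in the dry bath whose wells are the right size for it, take that block by its lifting post, lift it straight out and hold it level and still over the bath, with its underside about 10 cm above the bath's rim, so that I can look at its underside and bay. Finish while holding it there: do not put it down or let go. Leave the other two blocks, the vials and the bottle where they are.

Things in the scene. Friction and masses are not known exactly. Their poses are not given: they have to be found in the camera images.
- bath: White dry bath (block heater), fixed, 145 x 330 x 75 mm high. Origin under the middle bay, on the bench; z up, y along its row of three bays, +x towards its control panel. Bays lie at y = -95, 0 and +95 mm (x = 0), are 86 x 66 mm with the floor 45 mm and the rim 75 mm above the bench, and hold one block each with 3 mm play all round, in any order.
- block13_post (a point): Point on the lifting post of the aluminium block that has four wells of 13 mm diameter (for the 12 mm vial). Block 80 x 60 x 45 mm high, 0.3 to 0.75 kg, loose in a bay, its long side along the bath's x, standing 15 mm proud of the rim. The post is a fixed round steel pin in the middle of the block's top, 14 mm in diameter, 50 mm tall. The point is on its axis, 30 mm above the block's top face, 75 mm above the block's underside and 20 mm below the post's top; z along the post.
- block18_post (a point): Point on the lifting post of the aluminium block that has four wells of 18 mm diameter (for the 17 mm vial). Block 80 x 60 x 45 mm high, 0.3 to 0.75 kg, loose in a bay, its long side along the bath's x, standing 15 mm proud of the rim. The post is a fixed round steel pin in the middle of the block's top, 14 mm in diameter, 50 mm tall. The point is on its axis, 30 mm above the block's top face, 75 mm above the block's underside and 20 mm below the post's top; z along the post.
- block24_post (a point): Point on the lifting post of the aluminium block that has four wells of 24 mm diameter (for the 23 mm vial). Block 80 x 60 x 45 mm high, 0.3 to 0.75 kg, loose in a bay, its long side along the bath's x, standing 15 mm proud of the rim. The post is a fixed round steel pin in the middle of the block's top, 14 mm in diameter, 50 mm tall. The point is on its axis, 30 mm above the block's top face, 75 mm above the block's underside and 20 mm below the post's top; z along the post.
- vial12_center (a point): Centre, half-way up, of the amber glass vial with white cap, 12 mm in diameter, 40 mm tall, loose; one vial stands on the cork pad, the other two in the grey tray.
- vial17_center (a point): Centre, half-way up, of the amber glass vial with white cap, 17 mm in diameter, 52 mm tall, loose; one vial stands on the cork pad, the other two in the grey tray.
- vial23_center (a point): Centre, half-way up, of the amber glass vial with white cap, 23 mm in diameter, 64 mm tall, loose; one vial stands on the cork pad, the other two in the grey tray.
- pad_top (a point): Centre of the top of the round cork pad, 80 mm in diameter, 5 mm thick, fixed on the bench beyond the bath.
- tray: Low grey tray, fixed, 80 x 130 x 18 mm high, origin under its centre, y along its long side; two of the vials stand in it.
- bottle_center (a point): Centre, half-way up, of a glass bottle 72 mm in diameter and 170 mm tall standing beside the bath; a bystander.
Things that resemble listed ones, but are neither listed nor needed, are in the scene too. What is shaped like the part that bears block13_post but purple or yellow is not meant. Of the things shaped like the part that bears pad_top, the cork one is meant.

How it is judged (in metres and radians):
On the way:
1. the matching block is out of its bay, its underside 20 mm above the rim, held by the fingers (((horizontal distance between vial12_center and pad_top below 0.03 m and z of block13_post in the frame of bath above 0.17 m and contact force between block13 and the fingers above 1 N) or (horizontal distance between vial17_center and pad_top below 0.03 m and z of block18_post in the frame of bath above 0.17 m and contact force between block18 and the fingers above 1 N) or (horizontal distance between vial23_center and pad_top below 0.03 m and z of block24_post in the frame of bath above 0.17 m and contact force between block24 and the fingers above 1 N))), for 0.2 s.
At the end, for the whole second after the job is handed in: The block fitting the vial on the pad is held by the fingers over the bath (post within 60 mm of the row's line, 155 mm of its middle), underside 50-160 mm above the rim, tilt under 0.1 rad, under 20 mm/s and 0.15 rad/s, touching no bath or block; other blocks within 20 mm of their starts (((horizontal distance between vial12_center and pad_top below 0.03 m and z of block13_post in the frame of bath between 0.2 and 0.31 m and x of block13_post in the frame of bath between -0.06 and 0.06 m and y of block13_post in the frame of bath between -0.155 and 0.155 m and angle between block13_post's own z axis and vertical below 0.1 rad and linear speed of block13 below 0.02 m/s and angular speed of block13 below 0.15 rad/s and contact force between block13 and the fingers above 1 N and contact force between block13 and bath below 0.1 N and contact force between block13 and block18 below 0.1 N and contact force between block13 and block24 below 0.1 N and distance of each of block18_post, block24_post from where it was at the start of the episode below 0.02 m) or (horizontal distance between vial17_center and pad_top below 0.03 m and z of block18_post in the frame of bath between 0.2 and 0.31 m and x of block18_post in the frame of bath between -0.06 and 0.06 m and y of block18_post in the frame of bath between -0.155 and 0.155 m and angle between block18_post's own z axis and vertical below 0.1 rad and linear speed of block18 below 0.02 m/s and angular speed of block18 below 0.15 rad/s and contact force between block18 and the fingers above 1 N and contact force between block18 and bath below 0.1 N and contact force between block18 and block13 below 0.1 N and contact force between block18 and block24 below 0.1 N and distance of each of block13_post, block24_post from where it was at the start of the episode below 0.02 m) or (horizontal distance between vial23_center and pad_top below 0.03 m and z of block24_post in the frame of bath between 0.2 and 0.31 m and x of block24_post in the frame of bath between -0.06 and 0.06 m and y of block24_post in the frame of bath between -0.155 and 0.155 m and angle between block24_post's own z axis and vertical below 0.1 rad and linear speed of block24 below 0.02 m/s and angular speed of block24 below 0.15 rad/s and contact force between block24 and the fingers above 1 N and contact force between block24 and bath below 0.1 N and contact force between block24 and block13 below 0.1 N and contact force between block24 and block18 below 0.1 N and distance of each of block13_post, block18_post from where it was at the start of the episode below 0.02 m))); the arm keeps its last pose, push and grip.
It fails at once if a block that does not fit the vial on the pad is pulled from its place (20 mm) ((not (horizontal distance between vial12_center and pad_top below 0.03 m) and distance of block13_post from where it was at the start of the episode above 0.02 m) or (not (horizontal distance between vial17_center and pad_top below 0.03 m) and distance of block18_post from where it was at the start of the episode above 0.02 m) or (not (horizontal distance between vial23_center and pad_top below 0.03 m) and distance of block24_post from where it was at the start of the episode above 0.02 m)).
It fails at once if a vial or the bottle is moved by 20 mm or more (distance of any of vial12_center, vial17_center, vial23_center, bottle_center from where it was at the start of the episode above 0.02 m).
It fails at once if the block is tipped by more than 0.35 rad (angle between any of block13_post, block18_post, block24_post's own z axis and vertical above 0.35 rad).
It also fails if it takes over 32 s, if anything falls off the work surface, if the arm or the gripper's body presses on something with over 40 N, if the wrist force passes 120 N, or if a joint passes its speed limit or range.

## Working session

There is one attempt and no reset: what is moved stays moved. The work goes in short steps, Python scripts to look and compute and a tool call to move; the robot and the scene stay as the last step left them, time stands still between calls to the robot, and variables do not carry over. Pictures are saved under pics/ and viewed, at most 10 in all, crops included, and the job is handed in when it is done.

Besides the shell and the picture viewer there is one more tool, called after "Call:" as a command line: name --argument value ..., lists and objects as JSON in quotes. play_rows: Moves the arm, as the interface text tells. Its arguments: {"type":"object","properties":{"commands":{"type":"array"},"jaw":{"type":"number"}},"required":["commands"]}

```bash
mkdir -p pics; cat > h.py <<'E'
import numpy as np, cv2
from plant import bot
def cap(n,f):
    c=bot.capture(n); cv2.imwrite(f'pics/{f}.png',cv2.cvtColor(c['pixels'],cv2.COLOR_RGB2BGR))
    np.savez(f'pics/{f}.npz',**c); return c
def ray(c,u,v):
    K=np.array([[c['fx'],0,c['cx']],[0,c['fy'],c['cy']],[0,0,1.]],float)
    p=cv2.undistortPoints(np.array([[[u,v]]],float),K,np.array([float(c['k1']),0,0,0]))[0,0]
    return np.array(c['eye'],float),np.array(c['rotation'],float)@np.array([p[0],p[1],1])
def onz(c,u,v,z):
    e,d=ray(c,u,v); return e+d*(z-e[2])/d[2]
def proj(c,P):
    q=np.array(c['rotation'],float).T@(np.array(P,float)-np.array(c['eye'],float)); s=q[:2]/q[2]; s=s*(1+float(c['k1'])*(s@s))
    return np.array([c['fx']*s[0]+c['cx'],c['fy']*s[1]+c['cy']])
E
python3 - <<'E'
from h import *
for n in('scene','top'):
    c=cap(n,n+'1'); print(n,c['eye'],c['rotation'],c['fx'],c['k1'])
o=bot.get_obs();print(o['time'],o['tool_pos'],o['tcp_rot'],o['contact_force'])
E
```

```text
scene [1197.90928869 -178.079491    676.16254061] [-2.25779557  0.02009673  1.12529681] 385.5724788889968 -0.07833966474741041
top [490.19072005 130.41642006 987.60487897] [-3.07049141  0.01074058 -1.55741112] 377.9421889377396 -0.09136946064844492
0.1 [ 224.41502048 -474.26638238  251.11578039] [-3.14024187e+00 -1.92565845e-04  4.41849360e-01] [-0.01085432  0.44456571 -0.86473881]
```

View pics/scene1.png

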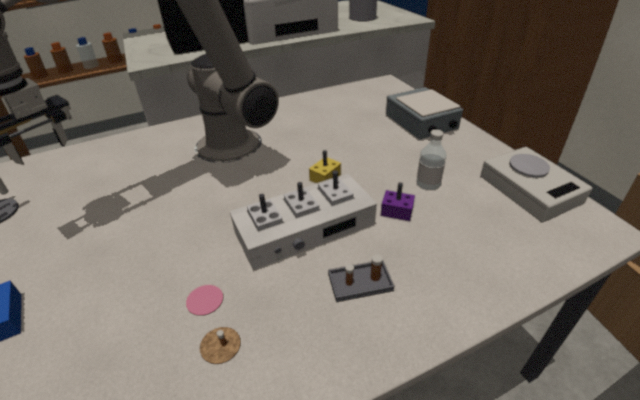

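View pics/top1.png

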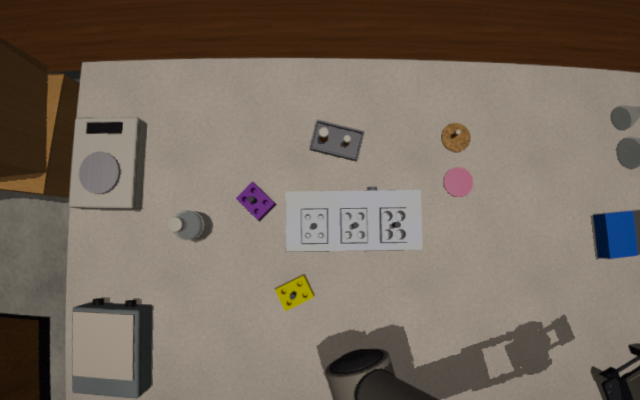

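The scene view shows the pad vial at (222,338) on the cork pad at (220,345). The pink disc (205,300) is not cork. The tray vials are at (350,275) and (376,270). The top view shows three blocks in the bath at (314,226), (354,226) and (395,225), with wells growing from left to right. The yellow (294,294) and purple (256,201) blocks are decoys. I'll enlarge the vials and blocks to decide.

```bash
cat >> h.py <<'E'
from scipy.spatial.transform import Rotation
def load(f):
    c=dict(np.load(f'pics/{f}.npz')); c['rotation']=Rotation.from_euler('xyz',c['rotation']).as_matrix(); return c
E
python3 - <<'E'
from h import *
s=cv2.imread('pics/scene1.png');t=cv2.imread('pics/top1.png')
R=lambda i,w,h:cv2.resize(i,(w,h),interpolation=cv2.INTER_CUBIC)
a=R(s[250:370,190:400],525,300); b=R(t[185:260,280:430],600,300)
m=np.zeros((600,600,3),np.uint8); m[:300,:525]=a; m[300:,:]=b
cv2.imwrite('pics/crop1.png',m)
c=load('top1');S=load('scene1')
for p in[(286,192),(421,190),(422,249),(287,251)]: print('bath corner',onz(c,*p,75).round(1))
for p in[(314,226),(354,226),(395,225)]: print('block',onz(c,*p,90).round(1))
print('pad',onz(c,456,137,5).round(1),onz(S,220,345,5).round(1))
E
```

```text
bath corner [584.3 233.7  75. ]
bath corner [593.4 -94.9  75. ]
bath corner [450.4 -96.9  75. ]
bath corner [441.7 228.5  75. ]
block [502.5 163.8  90. ]
block [503.8  68.9  90. ]
block [507.3 -28.6  90. ]
pad [ 745.1 -208.2    5. ] [ 750.4 -206.5    5. ]
```

View pics/crop1.png

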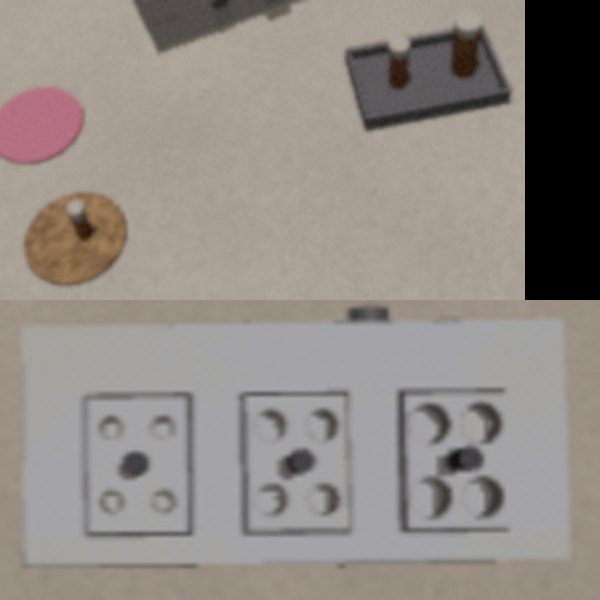

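The crop shows the pad vial slimmer and shorter than both tray vials. Blocks: (314,226) has the small wells, (354,226) medium, (395,225) large. I'll check the vial size with numbers, and find the posts.

```bash
python3 - <<'E'
from h import *
S=load('scene1');c=load('top1')
im=cv2.imread('pics/scene1.png').astype(int)
# vials: cap tops and base at crop/2.5 + (190,250)
for n,top,bot,w in [('pad',(75,203),(86,238),0),('trayL',(399,42),(399,87),0),('trayR',(467,20),(464,76),0)]:
    T=np.array(top)/2.5+[190,250];B=np.array(bot)/2.5+[190,250]
    b=onz(S,*B,5 if n=='pad' else 3)
    # height: ray through T closest to vertical line over b
    e,d=ray(S,*T); k=(b[:2]-e[:2])@d[:2]/(d[:2]@d[:2]); print(n,b.round(),'top z',(e+k*d)[2].round(1),'mm/px',np.linalg.norm(b-e)/S['fx'])
# horizontal profile widths, brown rows
for n,u,v in[('pad',224,343),('L',349,280),('R',376,275)]:
    for dv in(-2,0,2): print(n,v+dv,[int(x) for x in im[v+dv,u-9:u+10,2]])
# posts from top view: post top pixel + scene post top
for bx,tp in zip([(314,226),(354,226),(395,225)],[(263,196),(300,184),(335,177)]):
    e,d=ray(S,*tp); print(bx,'scene post top@140',onz(S,*tp,140).round(1))
g=cv2.cvtColor(cv2.imread('pics/top1.png'),cv2.COLOR_BGR2GRAY)
for x in(314,354,395):
    sub=(g[214:238,x-14:x+14]<75).astype(np.uint8); n,l,st,ce=cv2.connectedComponentsWithStats(sub)
    for i in range(1,n): 
        if st[i,4]>8: p=ce[i]+[x-14,214]; print(x,st[i],p.round(1),onz(c,*p,115).round(1),onz(c,*p,140).round(1))
E
```

```text
pad [ 754. -199.    5.] top z 52.9 mm/px 2.0870328991450755
trayL [729.  87.   3.] top z 62.3 mm/px 2.2356940940683905
trayR [744. 145.   3.] top z 75.6 mm/px 2.2652954347339547
pad 341 [142, 137, 141, 139, 120, 87, 67, 61, 57, 49, 50, 61, 77, 100, 124, 133, 134, 138, 144]
pad 343 [134, 140, 141, 142, 130, 108, 75, 60, 52, 49, 48, 67, 99, 121, 131, 134, 135, 136, 137]
pad 345 [142, 149, 150, 148, 141, 135, 113, 84, 71, 77, 94, 122, 136, 143, 143, 147, 148, 142, 130]
L 278 [95, 94, 95, 95, 84, 73, 59, 56, 56, 51, 56, 52, 53, 71, 89, 95, 95, 97, 93]
L 280 [91, 91, 91, 94, 87, 80, 56, 53, 48, 52, 50, 46, 46, 55, 76, 90, 94, 93, 92]
L 282 [92, 93, 93, 94, 85, 77, 56, 51, 51, 51, 45, 45, 50, 61, 75, 92, 97, 96, 94]
R 273 [89, 93, 91, 76, 60, 53, 49, 48, 52, 52, 48, 47, 45, 57, 73, 86, 92, 82, 67]
R 275 [92, 94, 90, 73, 52, 50, 49, 49, 51, 51, 46, 47, 46, 48, 61, 80, 92, 92, 87]
R 277 [92, 89, 87, 72, 57, 51, 48, 50, 48, 53, 48, 53, 49, 61, 74, 91, 95, 95, 89]
(314, 226) scene post top@140 [515.8 -22.8 140. ]
(354, 226) scene post top@140 [512.   69.4 140. ]
(395, 225) scene post top@140 [524.2 154.9 140. ]
314 [11 10  5  5 20] [313.2 225.8] [502.5 164.6 115. ] [502.2 163.6 140. ]
354 [11  9  7  5 25] [354.2 225. ] [505.6  70.3 115. ] [505.2  72.  140. ]
395 [21  0  3  6 11] [403. 216.] [527.8 -42.7 115. ] [526.8 -37.7 140. ]
395 [10  8  9  6 34] [394.9 224.6] [507.8 -23.9 115. ] [507.3 -19.5 140. ]
395 [ 9 17  2  7 10] [390.5 234.1] [485.7 -13.8 115. ] [485.9  -9.6 140. ]
395 [21 16  3  8 15] [403.1 233.7] [486.9 -43.  115. ] [487.  -38.1 140. ]
```

The pad vial is the smallest of the three in both height and width, so it is the 12 mm one. The target is the block with the smallest wells, at top-view (314,226), near (502,164). The bath spans y from about -95 to 232, which agrees with its 330 mm length. The block spacing of about 95 mm also agrees. I'll move over it now.

Call:
play_rows --commands '[{"x": 0.015, "y": -0.013, "z": 0, "twist": 2}, {"x": 0.045, "y": -0.039, "z": 0, "twist": 5}, {"x": 0.08, "y": -0.07, "z": 0, "twist": 9}, {"x": 0.115, "y": -0.101, "z": 0, "twist": 13}, {"x": 0.15, "y": -0.131, "z": 0, "twist": 17}, {"x": 0.185, "y": -0.162, "z": 0, "twist": 21}, {"x": 0.22, "y": -0.192, "z": 0, "twist": 24}, {"x": 0.25, "y": -0.219, "z": 0, "twist": 25.3}]' --jaw 0

```text
time: 0.9
tool_pos: [357.1, -167.6, 251.6]
tcp_rot: [-3.141, 0.0, -0.001]
contact_force: [1.1, -0.3, -0.0]
grip_width: 91.5
finger_force: 0.0
```

Call:
play_rows --commands '[{"x": 0.018, "y": -0.042, "z": 0, "twist": 0}, {"x": 0.037, "y": -0.086, "z": 0, "twist": 0}, {"x": 0.056, "y": -0.13, "z": 0, "twist": 0}, {"x": 0.075, "y": -0.174, "z": 0, "twist": 0}, {"x": 0.094, "y": -0.218, "z": 0, "twist": 0}, {"x": 0.113, "y": -0.26, "z": 0, "twist": 0}, {"x": 0.131, "y": -0.3, "z": 0, "twist": 0}, {"x": 0.145, "y": -0.333, "z": 0, "twist": 0}]'

```text
time: 1.7
tool_pos: [502.1, 165.7, 251.2]
tcp_rot: [3.142, 0.001, 0.001]
contact_force: [0.9, -0.4, -0.4]
grip_width: 91.7
finger_force: 0.0
```

```bash
python3 - <<'E'
from h import *
for _ in range(3): c=cap('wrist','w1')
o=bot.get_obs();print(o['time'],o['tool_pos'],o['tcp_rot'],c['eye'],c['rotation'])
cap('scene','s2')
c=load('w1')
for z in(90,140): print(proj(c,[502,164,z]))
E
```

```text
1.85 [501.75323966 165.02576252 250.79179093] [3.14131370e+00 1.37806874e-03 3.53747230e-03] [577.00417937 167.55948838 384.16044081] [ 2.85974123e+00 -2.15599701e-05 -1.56608816e+00]
[324.32267531 191.9300161 ]
[325.0239508  209.00656975]
```

View pics/w1.png

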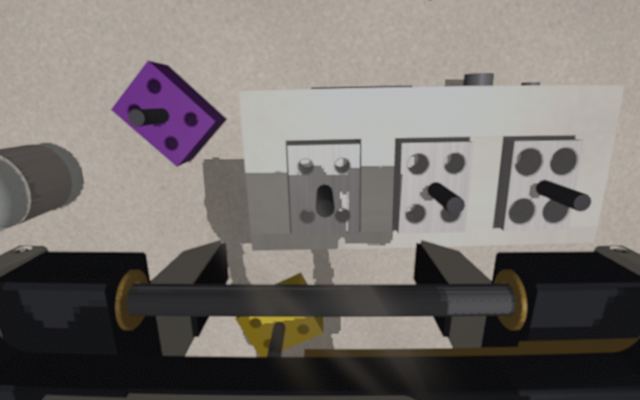

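The wrist view shows the target post from (324,188) at its base to (325,210) at its top. Its wells are the smallest of the three blocks, and the post lies between the open fingers in y. I'll refine x.

```bash
python3 - <<'E'
from h import *
c=load('w1'); g=cv2.cvtColor(cv2.imread('pics/w1.png'),cv2.COLOR_BGR2GRAY)
sub=(g[178:225,308:342]<60).astype(np.uint8); n,l,st,ce=cv2.connectedComponentsWithStats(sub)
for i in range(1,n):
    if st[i,4]>30: print(st[i]+[308,178,0,0,0],ce[i]+[308,178])
print(g[180:222:2,310:340:2])
# rim z=140 near edge(bottom) lies at x-7 ; base z=90
for v in(207,209,211,213,215,217): print(v,onz(c,325,v,140).round(1))
for v in(184,186,188): print(v,onz(c,324,v,90).round(1))
for p in[(288,142),(360,142)]: print(onz(c,*p,90).round(1))
E
```

```text
[317 185  17  31 393] [325.33333333 199.03816794]
[[111 110 109 111 110 110 109 108 110 110 108 106 105 108 108]
 [111 110 110 110 110 110 109 107 110 110 108 105 106 109 107]
 [111 111 110 110 110 101  88  76  88  98 109 106 106 110 107]
 [112 112 110 111  96  52  29  22  25  45  90 105 106 110 107]
 [113 111 110 104  56  27  27  24  25  21  41  95 105 109 108]
 [113 112 110  94  40  29  29  25  25  25  25  80 106 108 107]
 [113 112 111  84  38  31  28  25  26  25  21  65 105 109 107]
 [113 113 110  80  40  35  31  28  25  24  21  57 103 108 108]
 [112 113 111  78  43  36  32  28  26  25  20  48 100 108 107]
 [112 112 111  77  47  40  35  32  29  26  23  40  97 108 107]
 [111 112 109  74  49  45  44  43  41  35  27  34  94 109 106]
 [111 112 110  75  54  55  51  47  44  42  36  32  89 109 106]
 [110 113 109  73  60  58  53  48  47  43  41  36  83 108 106]
 [111 112 107  74  62  60  55  50  47  44  42  37  75 107 106]
 [107 111 107  76  64  62  58  54  48  46  42  40  74 106 108]
 [103 101 109  84  65  65  61  56  52  47  42  43  84  97 110]
 [ 81  83 102  95  69  65  62  59  54  50  45  53  89  80  68]
 [ 75  77  92 107  88  68  63  60  57  50  58  88  95  71  68]
 [ 76  77  89 109 109  93  81  70  70  80  95 106  94  71  68]
 [ 75  78  91 109 112 110 108 105 106 110 108 106 100  79  69]
 [ 75  83 100 110 111 110 111 109 110 110 109 106 104  94  77]]
207 [503.5 164.  140. ]
209 [502. 164. 140.]
211 [500.5 164.  140. ]
213 [499. 164. 140.]
215 [497.4 164.  140. ]
217 [495.9 164.  140. ]
184 [509.  164.3  90. ]
186 [507.2 164.3  90. ]
188 [505.5 164.3  90. ]
[544.5 194.4  90. ]
[544.8 134.8  90. ]
```

Top of post: (503,164). The base and the block edge agree to within 2 mm, and the TCP is at (501.8,165.0). I'll descend about 127 mm, which keeps the fingertips about 9 mm above the block.

Call:
play_rows --commands '[{"x": 0.001, "y": 0.001, "z": 0.01, "twist": 0}, {"x": 0.001, "y": 0.001, "z": 0.03, "twist": 0}, {"x": 0.001, "y": 0.001, "z": 0.055, "twist": 0}, {"x": 0.001, "y": 0.001, "z": 0.08, "twist": 0}, {"x": 0.001, "y": 0.001, "z": 0.1, "twist": 0}, {"x": 0.001, "y": 0.001, "z": 0.115, "twist": 0}, {"x": 0.001, "y": 0.001, "z": 0.124, "twist": 0}, {"x": 0.001, "y": 0.001, "z": 0.127, "twist": 0}]'

```text
time: 2.7
tool_pos: [502.2, 161.3, 123.7]
tcp_rot: [3.141, 0.002, -0.001]
contact_force: [-0.4, 0.0, -0.5]
grip_width: 92.3
finger_force: 0.0
```

Call:
play_rows --commands '[{"x": 0, "y": 0, "z": 0, "twist": 0}, {"x": 0, "y": 0, "z": 0, "twist": 0}, {"x": 0, "y": 0, "z": 0, "twist": 0}, {"x": 0, "y": 0, "z": 0, "twist": 0}, {"x": 0, "y": 0, "z": 0, "twist": 0}, {"x": 0, "y": 0, "z": 0, "twist": 0}, {"x": 0, "y": 0, "z": 0, "twist": 0}, {"x": 0, "y": 0, "z": 0, "twist": 0}]' --jaw 1

```text
time: 3.5
tool_pos: [502.8, 162.3, 124.7]
tcp_rot: [3.141, -0.0, 0.0]
contact_force: [0.8, 0.6, -0.4]
grip_width: 32.2
finger_force: 0.0
```

Call:
play_rows --commands '[{"x": 0, "y": 0, "z": 0, "twist": 0}, {"x": 0, "y": 0, "z": 0, "twist": 0}, {"x": 0, "y": 0, "z": 0, "twist": 0}, {"x": 0, "y": 0, "z": 0, "twist": 0}, {"x": 0, "y": 0, "z": 0, "twist": 0}, {"x": 0, "y": 0, "z": 0, "twist": 0}, {"x": 0, "y": 0, "z": 0, "twist": 0}, {"x": 0, "y": 0, "z": 0, "twist": 0}]'

```text
time: 4.3
tool_pos: [502.6, 162.2, 124.5]
tcp_rot: [3.141, 0.001, 0.0]
contact_force: [-0.1, 1.8, -4.0]
grip_width: 13.4
finger_force: 30.0
```

```bash
python3 - <<'E'
from h import *
o=bot.get_obs();print({k:np.round(o[k],3) for k in('time','tool_pos','tcp_rot','contact_force','moment','grip_width','finger_force')})
E
```

```text
{'time': np.float64(4.3), 'tool_pos': array([502.59 , 162.223, 124.457]), 'tcp_rot': array([3.141e+00, 1.000e-03, 0.000e+00]), 'contact_force': array([-0.107,  1.788, -4.026]), 'moment': array([0.297, 0.028, 0.04 ]), 'grip_width': np.float64(13.36), 'finger_force': np.float64(29.984)}
```

Gripped: width 13.4 mm on the 14 mm post, with 30 N. I'll lift slowly, starting with 30 mm and a force check.

Call:
play_rows --commands '[{"x": 0, "y": 0, "z": -0.002, "twist": 0}, {"x": 0, "y": 0, "z": -0.005, "twist": 0}, {"x": 0, "y": 0, "z": -0.009, "twist": 0}, {"x": 0, "y": 0, "z": -0.013, "twist": 0}, {"x": 0, "y": 0, "z": -0.017, "twist": 0}, {"x": 0, "y": 0, "z": -0.021, "twist": 0}, {"x": 0, "y": 0, "z": -0.024, "twist": 0}, {"x": 0, "y": 0, "z": -0.025, "twist": 0}]'

```text
time: 5.1
tool_pos: [502.9, 162.3, 150.1]
tcp_rot: [3.142, -0.001, 0.0]
contact_force: [0.0, 0.7, -6.8]
grip_width: 13.2
finger_force: 30.0
```

```bash
python3 - <<'E'
from h import *
cap('scene','s3')
o=bot.get_obs();print({k:np.round(o[k],3) for k in('time','tool_pos','tcp_rot','contact_force','moment','grip_width','finger_force')})
a=cv2.imread('pics/s3.png')[130:260,220:400]; cv2.imwrite('pics/s3c.png',cv2.resize(a,(720,520),interpolation=cv2.INTER_CUBIC))
E
```

```text
{'time': np.float64(5.15), 'tool_pos': array([502.936, 162.315, 150.099]), 'tcp_rot': array([ 3.142e+00, -1.000e-03,  0.000e+00]), 'contact_force': array([-0.027,  0.567, -6.796]), 'moment': array([0.054, 0.045, 0.018]), 'grip_width': np.float64(13.251), 'finger_force': np.float64(29.984)}
```

View pics/s3c.png

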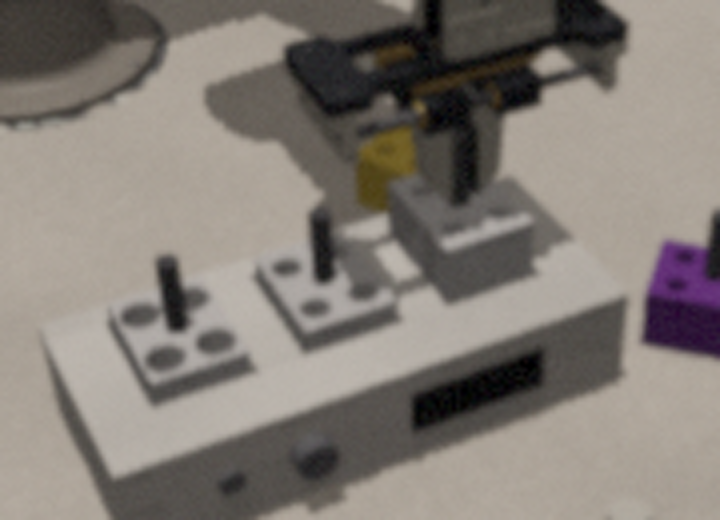

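The crop shows the small-well block rising level with the gripper while the other two stay seated. The load is 6.8 N, so nothing is jammed. It needs another 105 mm.

Call:
play_rows --commands '[{"x": 0, "y": 0, "z": -0.004, "twist": 0}, {"x": 0, "y": 0, "z": -0.012, "twist": 0}, {"x": 0, "y": 0, "z": -0.02, "twist": 0}, {"x": 0, "y": 0, "z": -0.028, "twist": 0}, {"x": 0, "y": 0, "z": -0.036, "twist": 0}, {"x": 0, "y": 0, "z": -0.044, "twist": 0}, {"x": 0, "y": 0, "z": -0.05, "twist": 0}, {"x": 0, "y": 0, "z": -0.053, "twist": 0}]'

```text
time: 5.95
tool_pos: [503.0, 162.3, 203.5]
tcp_rot: [-3.142, -0.001, 0.0]
contact_force: [0.2, 0.9, -5.7]
grip_width: 13.4
finger_force: 30.0
```

Call:
play_rows --commands '[{"x": 0, "y": 0, "z": -0.007, "twist": 0}, {"x": 0, "y": 0, "z": -0.015, "twist": 0}, {"x": 0, "y": 0, "z": -0.024, "twist": 0}, {"x": 0, "y": 0, "z": -0.033, "twist": 0}, {"x": 0, "y": 0, "z": -0.042, "twist": 0}, {"x": 0, "y": 0, "z": -0.048, "twist": 0}, {"x": 0, "y": 0, "z": -0.051, "twist": 0}, {"x": 0, "y": 0, "z": -0.052, "twist": 0}]'

```text
time: 6.75
tool_pos: [502.8, 162.3, 255.0]
tcp_rot: [3.142, -0.0, 0.0]
contact_force: [0.2, -0.7, -6.5]
grip_width: 13.4
finger_force: 30.0
```

Call:
play_rows --commands '[{"x": 0, "y": 0, "z": 0, "twist": 0}, {"x": 0, "y": 0, "z": 0, "twist": 0}, {"x": 0, "y": 0, "z": 0, "twist": 0}, {"x": 0, "y": 0, "z": 0, "twist": 0}, {"x": 0, "y": 0, "z": 0, "twist": 0}, {"x": 0, "y": 0, "z": 0, "twist": 0}, {"x": 0, "y": 0, "z": 0, "twist": 0}, {"x": 0, "y": 0, "z": 0, "twist": 0}]'

```text
time: 7.55
tool_pos: [502.8, 162.3, 254.7]
tcp_rot: [3.142, 0.0, 0.0]
contact_force: [0.6, -0.3, -6.1]
grip_width: 13.3
finger_force: 30.0
```

```bash
python3 - <<'E'
from h import *
cap('scene','s4')
o=bot.get_obs();print({k:np.round(o[k],3) for k in('time','tool_pos','tcp_rot','dq','contact_force','moment','grip_width','finger_force')})
a=cv2.imread('pics/s4.png')[100:360,180:420]; cv2.imwrite('pics/s4c.png',cv2.resize(a,(552,598),interpolation=cv2.INTER_CUBIC))
E
```

```text
{'time': np.float64(7.6), 'tool_pos': array([502.786, 162.288, 254.711]), 'tcp_rot': array([ 3.142, -0.   ,  0.   ]), 'dq': array([ 0.001, -0.001,  0.001, -0.001, -0.   , -0.001]), 'contact_force': array([ 0.797,  0.673, -7.23 ]), 'moment': array([ 0.078,  0.011, -0.01 ]), 'grip_width': np.float64(14.057), 'finger_force': np.float64(29.984)}
```

View pics/s4c.png

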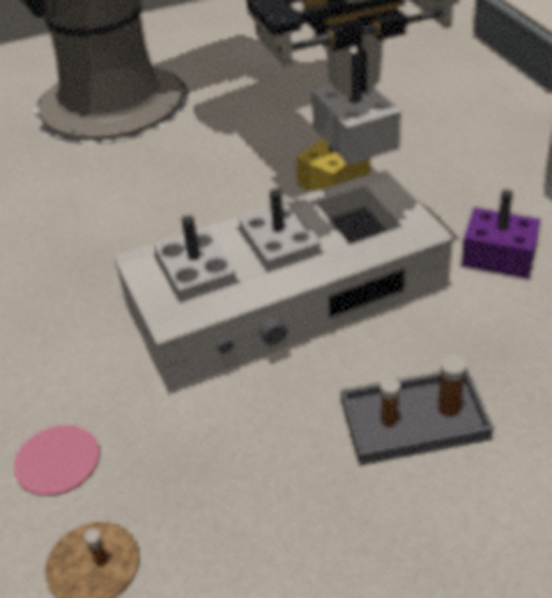

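The block is held level and still well above its empty bay. The other two blocks and the vials are where they were. I'll hand the job in.

```bash
python3 -c "
from plant import bot
print(bot.close_job())"
```

```text
the job is handed in; nothing more can be done
None
```

I handed the job in with the 13 mm-well block (for the 12 mm vial on the cork pad) held by its post, level and still, its underside about 10 cm above the bath rim; the other two blocks and the vials look unmoved, but the final verdict was not reported.

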